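# Fetch the rinse basket out of the deep tank with the hook rod

## Task

Take the hook rod from its holder and, with the hook only, lift the rectangular basket by its bail out of the tall rinse tank it hangs in, and stand it gently and upright on the free half of the drain tray. Do not touch the basket with the gripper or let it drop, leave the round basket hanging in its own tank, and disturb none of the flasks or the bottle. Finally put the rod back upright, hook down, fully home in its holder.

Things in the scene. Friction and masses are not known exactly. Their poses are not given: they have to be found in the camera images.
- rod: loose steel hook rod, 156 mm tall, 160 g, upright in its holder. Origin: centre of its underside, z up. Hook: 14 mm wide (y) flat bar, J-shaped in the xz plane, open upwards: shank x -11 to -6 mm (to z 100), floor x -11 to +11, z 0 to 4, tip x +7 to +11 rising to z 16 mm. The tip points to +x; the 13 mm gap lies under the handle.
- rod_handle (a point): point on the rod's axis in the middle of the handle, 129 mm above the rod's underside, axes as the rod's. The handle is black, square, 22 x 22 mm (faces along the rod's x and y), from 25 mm below this point to 27 mm above; below it a flange 32 x 26 mm (x, y), 5 mm thick. To be gripped from above, either way.
- holder: fixed grey holder of the rod: foot 90 x 70 mm (x, y), 8 mm thick, with an upright sleeve, outside 40 x 32, inside 32 (x) x 24 mm (y), rim at z 60 mm. Origin on the bench under its centre, z up. The rod stands in it on the foot, rod origin at z 8 mm, rod x along the holder's x within 0.1 rad.
- tank_a: fixed tall narrow open steel tank in which the rectangular basket hangs; 4 mm walls, rim at z 140 mm, z up. Origin on the bench under the basket's bail, NOT the middle: outside x -48 to +34, y -58 to +58 mm, inside x -44 to +30, y -54 to +54. The roomier -x side, where a hook goes down, faces roughly to the robot. It may be the left or right tank.
- tank_a_notch (a point): in tank_a, midway between its two brackets, 54 mm above the bench, axes as the tank's. The brackets stand on the inner y end walls: 26 mm wide (x), reaching in to |y| 42 mm, tops at this height, each with two 8 mm high lips that leave a 10 mm wide notch at x 0 for a basket's pin.
- tank_b: the other tank, in which the round basket hangs; made just like tank_a, same frame and brackets. Either may be left or right.
- basket: loose rectangular steel basket of caps, 44 (x) x 72 (y) x 25 mm tall, 105 to 210 g, low centre of mass. Origin: centre of its underside, z up. Side pins of 6 mm wire at z 45 mm reach to y +-50 mm; by them it hangs in tank_a's notches, axes as the tank's, origin 12 mm above the bench. A lift of 10 mm frees the pins.
- basket_bar (a point): middle of the bail's level top bar, 60 mm above the basket's underside (72 mm above the bench, 68 mm below the rim, when hanging). Bail: 6 mm wire in the basket's yz plane; top bar along y, 24 mm long, then shoulders sloping 15 mm down to uprights at y +-34.5 mm. Below the bar it is free down to 25 mm above the underside.
- round_basket: loose round steel basket, 52 mm wide x 25 mm tall, with a similar bail and pins, hanging in tank_b in the same way; origin at the centre of its underside. A bystander that must stay hanging.
- tray: fixed open steel drain tray, 220 x 130 mm (x, y), 14 mm tall, walls and floor 4 mm thick; origin on the bench under its centre. Its +x half is taken up by tray_flask; the free half is centred about x -52 mm.
- tray_flask: standing in the tray's +x half: loose conical culture flask with foil cap, 78 mm wide at the foot, 40 mm at the cap, 140 mm tall; origin at the centre of its foot, z up. A bystander.
- flask_1: loose conical culture flask with foil cap, 78 mm wide at the foot, 40 mm at the cap, 140 mm tall; origin at the centre of its foot, z up. A bystander.
- flask_2: loose conical culture flask with foil cap, 78 mm wide at the foot, 40 mm at the cap, 140 mm tall; origin at the centre of its foot, z up. A bystander.
- flask_3: loose conical culture flask with foil cap, 78 mm wide at the foot, 40 mm at the cap, 140 mm tall; origin at the centre of its foot, z up. A bystander.
- bottle: loose media bottle, 86 mm wide, 215 mm tall, the tallest thing among the task's, 500 to 900 g; upright between tanks and tray, further out than the holder. Origin: centre of its foot. A bystander.
Not all that is in view belongs to the job. What is shaped like the tank_a but pink or turquoise is not meant.

How it is judged:
By the outcome, as a careful person would: the job done as asked, in the order asked, and still so for the second after the job is handed in, with the robot touching nothing.
It also fails if it takes over 69 s, if anything falls off the work surface, if the arm or the gripper's body presses on something with over 40 N, if the wrist force passes 120 N, or if a joint passes its speed limit or range.

## Robot

A 6-joint arm with a two-finger parallel gripper is mounted at the origin on the work surface. World frame = base frame: x ahead of the robot, y to its left, z up, the work surface at z = 0. Lengths are in mm, angles in rad, forces in N, time in s.
With the tool pointing down it reaches from about 300 to 1000 mm from the base axis. Payload 5.1 kg.
Tool frame: the origin (TCP) lies midway between the tips of the shut fingers; the grasp point (between the pads) lies 19 mm behind it (hold_point_z is the distance from the TCP to the grasp point, in mm); z points along the fingers, y is the line along which they close (so a half turn about z gives the same grasp; the last joint's range is limited). The gripper opens to 95 mm and grips with 3 to 60 N. Pads are 20 mm wide; open, the fingers measure 119 mm over their backs; the gripper's body (75 mm by 180 mm) begins 59 mm behind the grasp point.
Start: joints at [-1.418, 0.124, 1.65, -0, 1.367, -0.083], TCP at [151.821, -632.009, 214.656] pointing down, gripper open.
Joint ranges: [-2.61, 2.61], [-1.02, 2.33], [0.03, 2.71], [-1.35, 4.49], [0.32, 2.68], [-2.91, 2.91]. Speed limits (rad/s): [2.57, 2.57, 3.14, 3.14, 3.14, 3.14].

## Interface

Orientations are given as [roll, pitch, yaw] about the fixed x, y, z axes, in that order (R = Rz(yaw) Ry(pitch) Rx(roll)).
In Python, from cell import state, read_camera, camera_model, job_done, hold_point_z gives the robot as it stands.
- The arm moves only by the tool apply_moves, never from a script. Its argument "increments" is text: rows parted by semicolons, each of 7 numbers parted by spaces: the opening, from 0 (shut) to 1 (fully open), then the shift along the world's x, y, z scaled (see below), then the turn, a rotation vector about the world's x, y, z scaled (see below). In form: gripper dx dy dz wx wy wz; .... A call has 1 to 8 rows; each row shifts and turns the commanded pose from where the row before left it; what a row does not reach is not made up. The controller multiplies each number of a shift by 0.05 m and each number of a turn by 10 degrees. A row lasts 1/8 s, in which the tool goes at most 62.5 mm and 10.7 degrees, less where a joint would pass 70% of its speed; a pose out of reach is approached as far as the arm can. A call with a number of a shift or a turn outside -1 to 1 is refused whole. A call with a gripper value outside its range is refused whole. The fingers move at their own pace and stop on an object; "squeeze" is the grip in N (left out, the last holds). Time passes only in rows, so rows that do not move let the fingers close. It gives the time, the measured TCP pose, the force, the opening and the grip force at its end, in the units of the state.
- state(): the state, without advancing time (a new reading comes with each control period).
- read_camera(name): name is "side" or "top"; returns (picture, depth): 480x640x3 uint8, red, green, blue; 480x640 float32, mm along the optical axis (not along the pixel's ray), 0 where there is no reading.
- camera_model(name): a dict with "mtx" (3x3 intrinsics, pixels), "k1" (the pictures are not rectified: a ray, as slopes to the right and down, at radius r is drawn at 1 + k1 r^2 times it, then the intrinsics apply), "camera_from_world" (4x4, takes a point from world to camera coordinates). Camera axes: x right, y down, z forward; pixel columns grow to the right and rows downward; lengths in mm; the calibration is good to about 2 mm. A picture is of the moment at which its call begins. camera_model takes no time and is no camera call.
- job_done(): hands the job in; it is judged then, once.
The state is a dict: "time": time; "joint_pos": joint angles; "qd": joint speeds; "tau": joint torques, N m; "eef_pos": TCP position; "tcp_rot": TCP orientation; "ft_force": force on the tool from outside, world axes, zero at the start; "torque": the same for the moment, N m; "finger_gap": opening from 0.0 (shut) to 1.0 (fully open); "gripper_force": force on a finger pad.
Only numpy, scipy, OpenCV 4.12 (cv2) and the standard library are available. Lean on these libraries where they do the work, as an engineer would, in place of code of your own. Each camera call takes 0.05 s, during which the arm holds its last target. There are 200 camera calls.

## Working session

There is one attempt and no reset: what is moved stays moved. The work goes in short steps, Python scripts to look and compute and a tool call to move; the robot and the scene stay as the last step left them, time stands still between calls to the robot, and variables do not carry over. Pictures are saved under pics/ and viewed, at most 10 in all, crops included, and the job is handed in when it is done.

Besides the shell and the picture viewer there is one more tool, called after ">>>" as name(argument=value, ...), one argument or row to a line, values as JSON. apply_moves: Moves the arm, as the interface text tells. Its arguments: {"type":"object","properties":{"increments":{"type":"string"},"squeeze":{"type":"number"}},"required":["increments"]}

```bash
mkdir -p pics; ls
cat > h.py <<'E'
import numpy as np, cv2
from cell import *
def snap(n):
    im,d=read_camera(n); np.save(f'pics/{n}.npy',d); cv2.imwrite(f'pics/{n}_raw.png',im[:,:,::-1]); return im,d
def rays(n,uv):
    m=camera_model(n); K=np.array(m['mtx']); T=np.array(m['camera_from_world']); k=m['k1']
    uv=np.atleast_2d(np.asarray(uv,float))
    s=cv2.undistortPoints(uv.reshape(-1,1,2),K,np.array([k,0,0,0.])).reshape(-1,2)
    d=np.c_[s,np.ones(len(s))]; R=T[:3,:3]; c=-R.T@T[:3,3]
    return c,d@R
def onz(n,uv,z):
    c,d=rays(n,uv); return c+d*((z-c[2])/d[:,2])[:,None]
def dep(n,uv,d):
    uv=np.atleast_2d(np.asarray(uv)); c,r=rays(n,uv); ui=uv.round().astype(int)
    return c+r*d[ui[:,1],ui[:,0]][:,None]
def cloud(n,d):
    v,u=np.mgrid[0:480,0:640]; uv=np.c_[u.ravel(),v.ravel()]
    return dep(n,uv,d).reshape(480,640,3)
def proj(n,P):
    m=camera_model(n);K=np.array(m['mtx']); T=np.array(m['camera_from_world'])
    q=np.atleast_2d(P)@T[:3,:3].T+T[:3,3]; s=q[:,:2]/q[:,2:]; s=s*(1+m['k1']*(s**2).sum(1))[:,None]
    return s@K[:2,:2].T+K[:2,2]
E
python3 - <<'E'
from h import *
for n in('top','side'):
    im,d=snap(n); c,r=rays(n,[[320,240]]); print(n,c,r,(d==0).mean())
print(state(),hold_point_z)
E
```

```text
pics
top [ 367.12532585   31.23979467 1064.96137081] [[ 0.14745948 -0.02221468 -0.98888843]] 0.004029947916666667
side [ 502.0024037  -724.26876865  966.40721468] [[ 0.04367426  0.64335144 -0.76458792]] 0.003938802083333333
{'time': 0.1, 'joint_pos': array([-1.41759676e+00,  1.24467097e-01,  1.65153124e+00,  5.22715665e-07,
        1.36750555e+00, -8.26201340e-02]), 'qd': array([-3.32545475e-05, -1.10673205e-03, -4.45060100e-03, -1.89611301e-05,
       -1.01769884e-03,  2.35405034e-04]), 'tau': array([ 3.92363272e-04, -4.18879724e+01, -3.61098540e+01,  7.77464546e-02,
        4.62333311e-02, -6.82870746e-05]), 'eef_pos': array([ 151.73615457, -631.44312217,  213.49602897]), 'tcp_rot': array([-3.13968799e+00, -1.58236163e-04,  2.35819445e-01]), 'ft_force': array([-0.29067841,  0.34974869,  0.84769917]), 'torque': array([ 0.01414653,  0.02400037, -0.00414156]), 'gripper_force': 0.0, 'finger_gap': 1.0010189407076329} 18.8
```

View pics/top_raw.png

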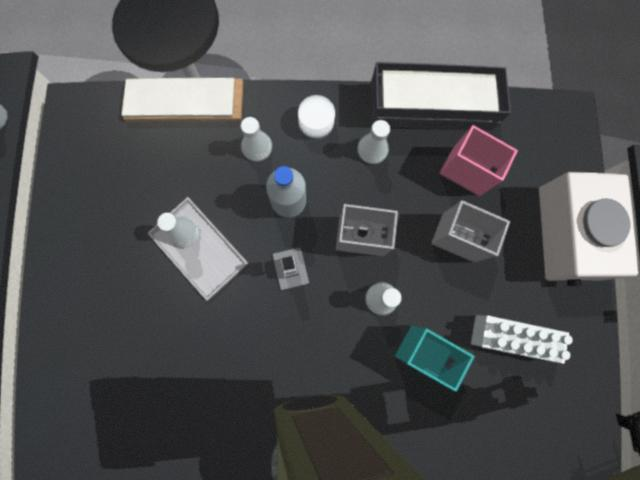

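View pics/side_raw.png

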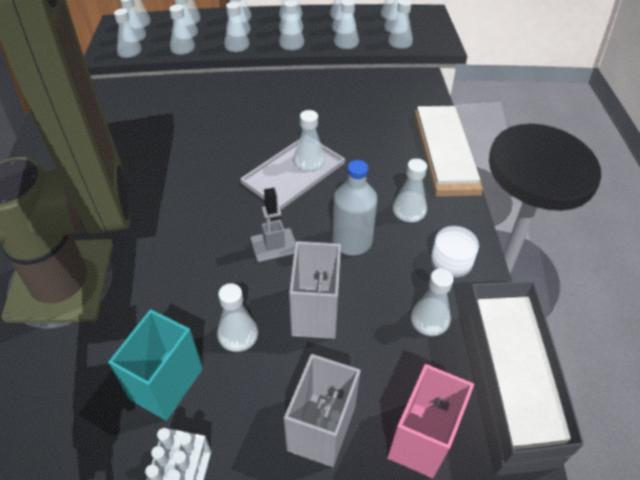

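Top view: grey tanks at (368,230) and (470,232); pink (480,160) and turquoise (435,358) are decoys. The rod in its holder is at (290,267), the tray at (197,248), the bottle at (287,190). An enlarged crop should show which grey tank holds the rectangular basket.

Run:
```python
from h import *
t=cv2.imread('pics/top_raw.png'); s=cv2.imread('pics/side_raw.png')
a=cv2.resize(t[185:285,320:520],(800,400),interpolation=3)[:, :]
b=cv2.resize(s[235:335,280:350],(280,400),interpolation=3); c=cv2.resize(s[350:470,275:365],(300,400),interpolation=3)
a=cv2.resize(t[190:270,325:515],(800,337),interpolation=3)
b=cv2.resize(s[235:340,265:365],(248,260),interpolation=3); c=cv2.resize(s[350:470,275:365],(195,260),interpolation=3)
h=cv2.resize(t[240:295,265:315],(236,260),interpolation=3)
o=np.zeros((600,800,3),np.uint8); o[:337]=a; o[340:,:248]=b; o[340:,250:445]=c; o[340:,450:686]=h
cv2.imwrite('pics/crop1.png',cv2.convertScaleAbs(o,alpha=1.5))
P=cloud('top',np.load('pics/top.npy'))
z=P[:,:,2]
# rims z~140, holder/handle, tray
def rect(mask,name,zz):
    cs,_=cv2.findContours(mask.astype(np.uint8),0,2)
    for k in cs:
        if cv2.contourArea(k)<25: continue
        q=onz('top',k.reshape(-1,2),zz)[:,:2].astype(np.float32)
        r=cv2.minAreaRect(q); print(name,k.reshape(-1,2).mean(0).round(),np.round(r[0],1),np.round(r[1],1),round(r[2],2))
rect((z>128)&(z<150)&(P[:,:,0]>250),'rim140',140)
rect((z>150)&(z<175)&(P[:,:,0]>250),'handle164',164)
rect((z>50)&(z<68)&(P[:,:,0]>250),'z60',60)
rect((z>9)&(z<19)&(P[:,:,0]>250)&(P[:,:,1]>120),'tray14',14)
rect((z>4)&(z<12)&(P[:,:,0]>250)&(P[:,:,1]<160),'foot8',8)
rect((z>205)&(z<225)&(P[:,:,0]>250),'bottle215',215)
```

```text
rim140 [436. 346.] [ 260.3 -239.5] [120.   80.6] 61.05
rim140 [390. 297.] [ 386.3 -138.3] [37.8 39.6] 26.4
rim140 [167. 222.] [540.5 337.1] [39.1 44.1] 0.56
rim140 [367. 227.] [535.3 -91.9] [117.2  84.1] 83.18
rim140 [479. 228.] [ 534.7 -331.4] [121.3  87.3] 67.15
rim140 [589. 225.] [ 547.9 -623.3] [240.  167.2] 0.04
rim140 [285. 188.] [619.1  85.4] [82.2 84.4] 8.52
rim140 [488. 153.] [ 705.1 -360.6] [118.1  89.6] 60.7
rim140 [379. 130.] [ 755.2 -121.1] [35.8 42.9] 88.51
rim140 [250. 127.] [758.2 166.9] [42.5 40.1] 0.37
handle164 [288. 262.] [455.1  77.1] [23.6 21.9] 12.34
handle164 [604. 222.] [ 547.7 -623.1] [106.7 112.8] 22.08
handle164 [286. 188.] [614.8  83.9] [58.4 65.1] 12.98
z60 [408. 342.] [ 286.9 -190.3] [ 5.4 80.1] 60.2
z60 [482. 330.] [ 313.7 -362.2] [ 8.4 69.9] 77.26
z60 [380. 298.] [ 386.1 -131. ] [53.8 43.4] 5.32
z60 [572. 282.] [ 422.  -593.9] [34.2 14.3] 89.58
z60 [348. 227.] [547.9 -59. ] [23.4 34.7] 0.6
z60 [182. 231.] [536.2 329.2] [44.1 56.5] 63.71
z60 [374. 225.] [ 563.8 -111.8] [118.2  53.5] 53.04
z60 [479. 228.] [ 556.2 -364.3] [104.2  46.6] 37.5
z60 [454. 239
[... 502 characters left out ...]
 [ 894.7 -136.8] [10.  92.3] 88.63
tray14 [196. 252.] [502.6 302.5] [223.2 131.3] 44.12
tray14 [259. 153.] [743.6 160.4] [39.3 74.7] 25.83
tray14 [221. 118.] [832.6 257.3] [10.9 86.2] 0.17
tray14 [167. 119.] [832.9 406.8] [203.2  10.9] 89.79
tray14 [  2. 115.] [854.7 857.6] [56.7 15.1] 10.44
foot8 [432. 349.] [ 258.6 -261.3] [76.5 54.5] 61.4
foot8 [292. 267.] [454.9  78.2] [93.4 74.7] 15.85
foot8 [376. 239.] [ 530.4 -126.6] [38.8 28.9] 83.37
foot8 [348. 236.] [534.7 -59.3] [35.4 22.8] 24.1
foot8 [378. 225.] [ 561.8 -133.4] [17.3 34.1] 0.63
foot8 [351. 222.] [568.  -68.1] [31.1 17.2] 83.41
foot8 [476. 160.] [ 733.3 -386.6] [85.3 13.8] 61.87
bottle215 [282. 175.] [622.5  86.4] [39.2 35.7] 1.04
```

View pics/crop1.png

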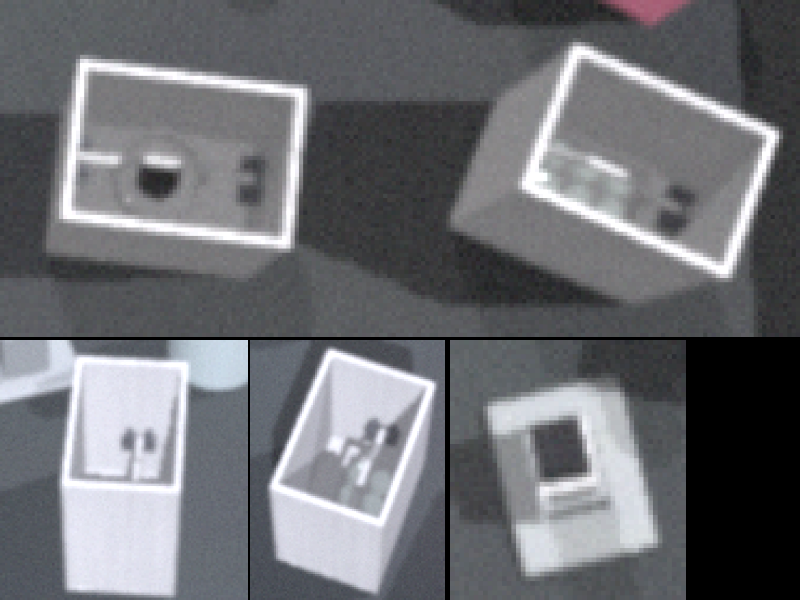

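The left grey tank (top px 368,230) holds a round open basket. The right one (top px 475,230) shows caps under a bail bar at about (469,229), so that is tank_a with the rectangular basket. Next I refine the positions with both cameras and find the hook's direction.

Run:
```python
from h import *
im={n:cv2.imread(f'pics/{n}_raw.png') for n in('top','side')}
D={n:np.load(f'pics/{n}.npy') for n in im}; C={n:cloud(n,D[n]) for n in im}
def near(n,c,r,z0,z1):
    P=C[n]; return (np.hypot(P[...,0]-c[0],P[...,1]-c[1])<r)&(P[...,2]>z0)&(P[...,2]<z1)
for n in im:
    P=C[n]
    for nm,c in(('A',(535,-331)),('B',(535,-92))):
        g=im[n].min(2); m=near(n,c,90,132,150)
        thr=np.percentile(g[m],50) ; th=cv2.threshold(g[m].reshape(-1,1),0,255,cv2.THRESH_OTSU)[0]
        m&=g>th
        v,u=np.nonzero(m); q=onz(n,np.c_[u,v],140)[:,:2].astype(np.float32); r=cv2.minAreaRect(q)
        print(n,nm,th,np.round(r[0],1),np.round(r[1],1),round(r[2],1),'zmed',np.median(P[m][:,2]).round(1))
    m=near(n,(455,77),30,156,172); v,u=np.nonzero(m); q=onz(n,np.c_[u,v],164)[:,:2].astype(np.float32); r=cv2.minAreaRect(q)
    print(n,'handle top',np.round(r[0],1),np.round(r[1],1),round(r[2],1),np.median(P[m],0).round(1))
    for z0,z1,l in((68,98,'shank'),(118,150,'handle'),(99,107,'flange'),(55,64,'sleeve rim'),(6,12,'foot')):
        m=near(n,(455,77),60,z0,z1); Q=P[m]
        if len(Q): print(n,l,len(Q),Q.mean(0).round(1),np.percentile(Q,3,0).round(0),np.percentile(Q,97,0).round(0))
    m=near(n,(541,-334),45,68,80);Q=P[m]; v,u=np.nonzero(m)
    print(n,'bar',len(Q),Q.mean(0).round(1), np.c_[u,v,Q.round(0)][:25].astype(int).tolist())
    for nm,c in(('tray_flask',(541,337)),):
        m=near(n,c,60,134,146);Q=P[m];print(n,nm,Q.mean(0).round(1))
    m=near(n,(503,302),140,10,18)&(np.arange(640)[None]>0);Q=P[m][:,:2].astype(np.float32);r=cv2.minAreaRect(Q);print(n,'tray',r)
```

```text
top A 139.0 [ 535.7 -333.2] [116.9  83.2] 67.4 zmed 140.2
top B 146.0 [536.3 -92. ] [115.9  81.8] 83.1 zmed 140.6
top handle top [455.5  77.2] [22.8 21.9] 12.3 [455.5  77.7 164.3]
top handle 20 [448.3  72.2 134.4] [443.  65. 119.] [465.  84. 148.]
top sleeve rim 61 [448.   75.5  60.5] [434.  60.  56.] [473.  97.  63.]
top foot 703 [454.5  77.6   8.6] [411.  43.   6.] [500. 115.  11.]
top bar 97 [ 555.6 -339.9   73.9] [[463, 212, 583, -321, 78], [460, 213, 582, -317, 69], [462, 213, 581, -320, 74], [463, 213, 581, -322, 75], [464, 213, 581, -323, 78], [463, 214, 580, -323, 72], [464, 214, 579, -325, 74], [465, 214, 579, -327, 75], [466, 214, 578, -328, 78], [465, 215, 578, -329, 70], [466, 215, 577, -330, 73], [467, 215, 576, -331, 76], [468, 215, 576, -332, 80], [469, 215, 576, -335, 78], [469, 216, 574, -336, 75], [470, 216, 574, -337, 78], [471, 216, 574, -341, 76], [472, 216, 574, -342, 79], [470, 217, 573, -341, 69], [471, 217, 572, -341, 74], [472, 217, 573, -344, 73], [472, 218, 571, -345, 70], [473, 218, 571, -348, 68], [474, 218, 570, -349, 73], [475, 218, 569, -349, 79]]
top
[... 824 characters left out ...]
9, -304, 71], [303, 397, 507, -309, 78], [303, 398, 507, -309, 74], [302, 399, 505, -313, 78], [303, 399, 507, -309, 70], [302, 400, 505, -313, 75], [302, 401, 505, -314, 73], [303, 401, 507, -312, 68], [301, 402, 503, -319, 79], [302, 402, 505, -314, 68], [330, 402, 551, -317, 71], [331, 402, 552, -316, 68], [301, 403, 503, -319, 77], [329, 403, 549, -318, 69], [331, 403, 552, -319, 71], [300, 404, 502, -322, 80], [301, 404, 503, -319, 72], [328, 404, 547, -321, 72], [329, 404, 549, -321, 72], [330, 404, 550, -323, 76], [300, 405, 502, -322, 75]]
side tray_flask [543.9 332.9 141.6]
side tray ((505.8582763671875, 303.1012268066406), (224.72857666015625, 136.2562255859375), 43.86377716064453)
```

Both cameras agree on the sizes: 116 × 82 rim at z 140, and handle top 22 × 22 at z 164.
- **Rod:** handle at about (456,77), with the shank on the robot side. So the tip points to +x, with yaw about 0.22.
- **Tank_a:** origin at about (543,-336), yaw -0.40.
- **Tray:** centre at about (503.5,302.5), yaw 0.767.

I now move above the handle.

>>> apply_moves(
  increments="1 0.38 0.886 0.25 0 0 -0.1; 1 0.38 0.886 0.25 0 0 0; 1 0.38 0.886 0 0 0 0; 1 0.38 0.886 0 0 0 0; 1 0.38 0.886 0 0 0 0; 1 0.38 0.886 0 0 0 0; 1 0.38 0.886 0 0 0 0; 1 0.38 0.886 0 0 0 0",
  squeeze=40,
)

```text
time: 1.1
eef_pos: [304.0, -276.0, 239.2]
tcp_rot: [-3.141, 0.0, 0.218]
ft_force: [1.2, 0.3, 0.2]
finger_gap: 1.001
gripper_force: 0.0
```

>>> apply_moves(
  increments="1 0.38 0.886 0 0 0 0; 1 0.38 0.886 0 0 0 0; 1 0.38 0.886 0 0 0 0; 1 0.38 0.886 0 0 0 0; 1 0.38 0.886 0 0 0 0; 1 0.38 0.886 0 0 0 0; 1 0.38 0.886 0 0 0 0; 1 0.39 0.886 0 0 0 0",
)

```text
time: 2.1
eef_pos: [456.5, 78.4, 239.3]
tcp_rot: [3.141, 0.0, 0.219]
ft_force: [0.5, 0.1, -0.2]
finger_gap: 1.003
gripper_force: 0.0
```

>>> apply_moves(
  increments="1 0 0 0 0 0 0; 1 0 0 0 0 0 0; 1 0 0 0 0 0 0",
)

```text
time: 2.48
eef_pos: [456.0, 75.8, 239.5]
tcp_rot: [3.141, 0.0, 0.217]
ft_force: [-0.4, 0.8, 0.1]
finger_gap: 1.004
gripper_force: 0.0
```

>>> apply_moves(
  increments="1 0 0.016 -0.6 0 0 0; 1 0 0 -0.6 0 0 0; 1 0 0 -0.6 0 0 0; 1 0 0 -0.4 0 0 0; 1 0 0 -0.17 0 0 0; 1 0 0 0 0 0 0",
)

```text
time: 3.22
eef_pos: [456.1, 77.0, 121.1]
tcp_rot: [-3.142, 0.0, 0.217]
ft_force: [-0.1, 0.9, 0.4]
finger_gap: 1.0
gripper_force: 0.0
```

>>> apply_moves(
  increments="0.1 0 0 0 0 0 0; 0.1 0 0 0 0 0 0; 0.1 0 0 0 0 0 0; 0.1 0 0 0 0 0 0; 0.1 0 0 0 0 0 0; 0.1 0 0 0 0 0 0",
)

```text
time: 3.98
eef_pos: [456.3, 77.6, 121.1]
tcp_rot: [-3.142, 0.0, 0.218]
ft_force: [0.4, -0.6, -1.1]
finger_gap: 0.428
gripper_force: 0.0
```

>>> apply_moves(
  increments="0 0 0 0 0 0 0; 0 0 0 0 0 0 0; 0 0 0 0 0 0 0; 0 0 0 0 0 0 0; 0 0 0 0 0 0 0; 0 0 0 0 0 0 0",
)

```text
time: 4.72
eef_pos: [456.3, 77.6, 121.1]
tcp_rot: [3.142, 0.0, 0.218]
ft_force: [-0.3, -0.7, -1.4]
finger_gap: 0.226
gripper_force: 40.0
```

>>> apply_moves(
  increments="0 0 0 0.1 0 0 0; 0 0 0 0.3 0 0 0; 0 0 0 0.4 0 0 0; 0 0 0 0.6 0 0 0; 0 0 0 0.6 0 0 0; 0 0 0 0.6 0 0 0; 0 0 0 0.6 0 0 0; 0 0 0 0 0 0 0",
)

```text
time: 5.72
eef_pos: [457.8, 77.7, 285.1]
tcp_rot: [3.14, -0.007, 0.218]
ft_force: [0.6, -0.6, -1.3]
finger_gap: 0.23
gripper_force: 40.0
```

Run:
```python
from h import *
s=state(); print({k:np.round(s[k],3) for k in('eef_pos','tcp_rot','ft_force','finger_gap')})
for n in('side','top'):
    im,d=snap(n); P=cloud(n,d); e=s['eef_pos']
    if n=='side':
        m=(np.hypot(P[...,0]-e[0],P[...,1]-e[1])<35)
        for z0,z1 in((150,166),(166,185),(185,210),(210,245),(260,268)):
            k=m&(P[...,2]>z0)&(P[...,2]<z1); Q=P[k]
            if len(Q): print(z0,len(Q),Q.mean(0).round(1),Q.min(0).round(1),Q.max(0).round(1))
        u,v=proj(n,e-[0,0,60])[0].astype(int); print(u,v)
        im=cv2.convertScaleAbs(im,alpha=1.4)
        cv2.imwrite('pics/rod1.png',cv2.resize(im[v-60:v+60,u-60:u+60,::-1],(600,600),interpolation=2))
```

```text
{'eef_pos': array([457.842,  77.681, 285.077]), 'tcp_rot': array([ 3.14 , -0.007,  0.218]), 'ft_force': array([ 0.591, -0.606, -1.302]), 'finger_gap': np.float64(0.23)}
166 76 [461.7  74.9 176.6] [449.6  66.2 169.6] [472.6  84.9 184.9]
185 49 [456.9  73.4 194.7] [448.3  64.6 185.3] [471.2  86.5 210. ]
210 55 [452.2  71.4 227.8] [447.9  65.6 210.4] [455.8  83.2 245. ]
260 5 [452.6  69.  263.9] [451.   67.3 261.5] [454.9  70.2 266.3]
267 167
```

View pics/rod1.png

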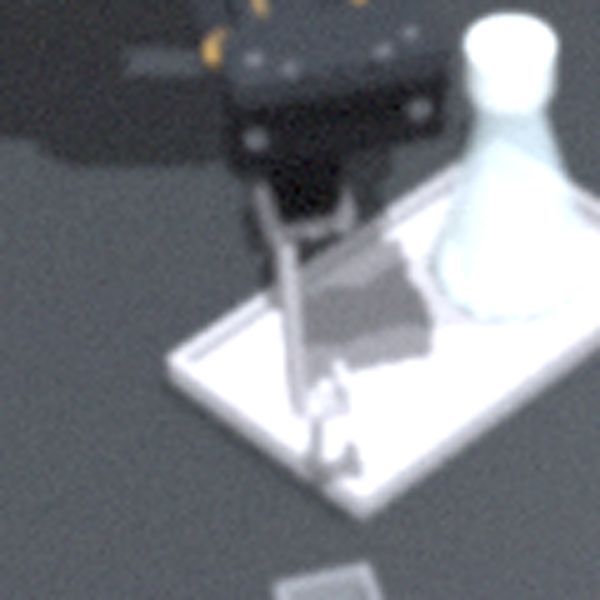

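The rod is out and held straight. The hook tip points right in the picture (+x), as expected. Now to a point above tank_a's roomy side, turning the rod to the tank's yaw.

>>> apply_moves(
  increments="0 0.13 -0.81 0 0 0 -0.353; 0 0.13 -0.81 0 0 0 -0.353; 0 0.13 -0.81 0 0 0 -0.353; 0 0.13 -0.81 0 0 0 -0.353; 0 0.13 -0.81 0 0 0 -0.353; 0 0.13 -0.81 0 0 0 -0.353; 0 0.13 -0.81 0 0 0 -0.353; 0 0.13 -0.81 0 0 0 -0.353",
)

```text
time: 6.82
eef_pos: [507.5, -247.3, 278.6]
tcp_rot: [-3.14, 0.004, -0.277]
ft_force: [-0.3, -0.9, -1.9]
finger_gap: 0.227
gripper_force: 40.0
```

>>> apply_moves(
  increments="0 0.13 -0.81 0 0 0 -0.353; 0 0.12 -0.79 0 0 0 -0.353; 0 0 0 0 0 0 0; 0 0 0 0 0 0 0; 0 0 0 0 0 0 0",
)

```text
time: 7.45
eef_pos: [520.6, -325.2, 280.6]
tcp_rot: [-3.141, 0.001, -0.396]
ft_force: [-1.0, -0.2, -1.7]
finger_gap: 0.227
gripper_force: 40.0
```

Run:
```python
from h import *
s=state(); print({k:np.round(s[k],3) for k in('eef_pos','tcp_rot','ft_force','finger_gap','qd')})
t=cv2.imread('pics/top_raw.png').min(2)  # image with arm at holder
m=np.zeros_like(t); m[222:236,460:478]=1
print(t[222:236,460:478])
z={n:np.array([[542.8,-336.3,75]]) for n in('top','side')}
for n in z: print(n,proj(n,z[n]))
sd=cv2.imread('pics/side_raw.png')
u,v=proj('side',z['side'][0])[0].astype(int)
print(sd[v-12:v+14,u-14:u+14].min(2))
```

```text
{'eef_pos': array([ 520.638, -325.237,  280.578]), 'tcp_rot': array([-3.141e+00,  1.000e-03, -3.960e-01]), 'ft_force': array([-1.039, -0.218, -1.701]), 'finger_gap': np.float64(0.227), 'qd': array([ 0.003, -0.007, -0.007, -0.001, -0.002,  0.001])}
[[ 82  85  84  82  82  79  80  76  80  78  80  80  76  79  78  79  83  79]
 [ 83  83  86  86  85  81  84  81  79  78  78  80  79  80  78  79  77  77]
 [ 91  81  81  81  86  88  89  87  79  80  80  79  78  79  76  77  81  78]
 [103  94  88  87  83  85  83  84  85  88  85  81  78  78  80  76  82  79]
 [118 113 111 100 100  98  94  87  85  87  87  84  83  83  80  81  75  79]
 [108 109 113 116 125 137 131 115  96  87  83  85  83  84  83  80  84  83]
 [ 97  96 100 106 123 148 159 158 139 119 100  90  85  83  84  85  86  83]
 [ 96 101 105 104 110 122 142 151 160 157 141 121 102  89  86  84  88  83]
 [ 95  99 109 113 112 117 116 121 132 148 157 156 142 118  95  84  82  84]
 [ 98 101 109 115 114 112 111 102 106 113 131 143 148 140 103  87  78  81]
 [ 95  99 104 105 108 108 103  95  99 104 106 114 115 116 100  88  85  80]
 [ 96 102  98 104  97  95  
[... 2610 characters left out ...]
 92  93  91  90  91  98 106 111 111 111 105  98  93  94  92  92  92  93
   99 100 105 106 108 107 109 108 108 125]
 [ 92  92  88  86  94  97 108 109 111 111 104  99  92  95  92  92  97 100
  104 106 110 111 107 108 102 105 109 134]
 [ 92  89  89  88  89 100 111 113 112 109 102  94  93  97  96  94  98 107
  107 112 110 111 110 111 104 103 114 148]
 [106  98  91  89  94 101 108 114 111 104 101  97  97  94  93  98 103 106
  110 111 112 111 110 112 104 102 126 159]
 [140 123 113 105 103 105 107 110 107 105  98 102  98  96  97  99 103 110
  111 113 113 110 112 113 106 114 135 168]
 [168 157 148 137 128 118 114 114 106 103  96  96  94  94  91 100 104 111
  112 112 113 112 113 112 110 120 153 179]]
```

The hook is above the roomy side, and the measured bar pixels (top 469,229; side 327,411) match the prediction to about 1 px. I lower it until the tip is below the bar.

>>> apply_moves(
  increments="0 0 -0.02 -0.5 0 0 0; 0 0 0 -0.5 0 0 0; 0 0 0 -0.5 0 0 0; 0 0 0 -0.5 0 0 0; 0 0 0 -0.3 0 0 0; 0 0 0 -0.14 0 0 0; 0 0 0 0 0 0 0; 0 0 0 0 0 0 0",
)

```text
time: 8.45
eef_pos: [521.4, -327.8, 160.5]
tcp_rot: [3.141, -0.002, -0.398]
ft_force: [0.2, -0.5, -1.5]
finger_gap: 0.23
gripper_force: 40.0
```

>>> apply_moves(
  increments="0 0.11 -0.046 0 0 0 0; 0 0.11 -0.046 0 0 0 0; 0 0.11 -0.046 0 0 0 0; 0 0.11 -0.046 0 0 0 0; 0 0 0 0 0 0 0; 0 0 0 0 0 0 0",
)

```text
time: 9.2
eef_pos: [542.7, -336.6, 159.0]
tcp_rot: [-3.142, 0.0, -0.398]
ft_force: [-0.2, 0.2, -2.1]
finger_gap: 0.23
gripper_force: 40.0
```

Run:
```python
from h import *
s=state(); print({k:np.round(s[k],3) for k in('eef_pos','tcp_rot','ft_force')})
im,d=snap('side')
cv2.imwrite('pics/hook1.png',cv2.convertScaleAbs(cv2.resize(im[345:465,265:385,::-1],(600,600),interpolation=2),alpha=1.4))
```

```text
{'eef_pos': array([ 542.735, -336.551,  158.961]), 'tcp_rot': array([-3.142,  0.   , -0.398]), 'ft_force': array([-0.23 ,  0.223, -2.089])}
```

View pics/hook1.png

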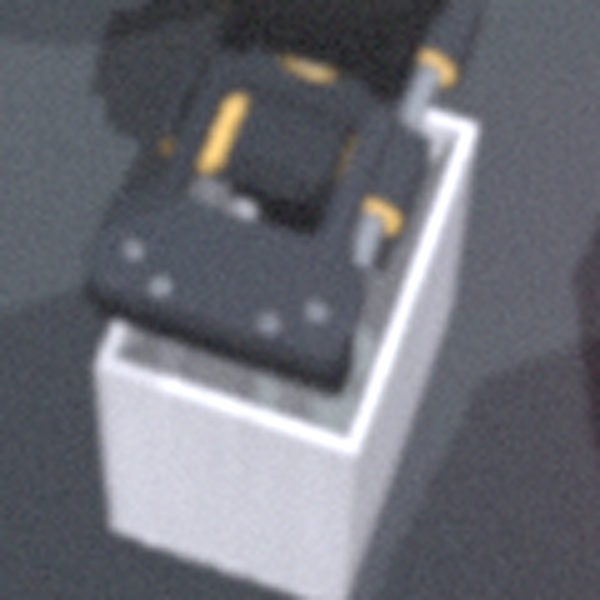

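The gripper hides the hook, but the pose is as planned with no contact force. I lift slowly and look for the basket's weight.

>>> apply_moves(
  increments="0 0 0 0.1 0 0 0; 0 0 0 0.1 0 0 0; 0 0 0 0.1 0 0 0; 0 0 0 0.1 0 0 0; 0 0 0 0.1 0 0 0; 0 0 0 0.1 0 0 0; 0 0 0 0.1 0 0 0; 0 0 0 0 0 0 0",
)

```text
time: 10.25
eef_pos: [543.1, -336.8, 194.8]
tcp_rot: [3.141, -0.001, -0.398]
ft_force: [0.3, -0.6, -1.8]
finger_gap: 0.229
gripper_force: 40.0
```

>>> apply_moves(
  increments="0 0 0 0 0 0 0; 0 0 0 0 0 0 0",
)

```text
time: 10.5
eef_pos: [542.7, -336.5, 193.8]
tcp_rot: [-3.141, 0.001, -0.398]
ft_force: [0.1, -0.1, -3.1]
finger_gap: 0.233
gripper_force: 40.0
```

>>> apply_moves(
  increments="0 0 0 0.2 0 0 0; 0 0 0 0.25 0 0 0; 0 0 0 0.3 0 0 0; 0 0 0 0.3 0 0 0; 0 0 0 0.3 0 0 0; 0 0 0 0.3 0 0 0; 0 0 0 0.3 0 0 0; 0 0 0 0.3 0 0 0",
)

```text
time: 11.5
eef_pos: [542.8, -336.6, 307.6]
tcp_rot: [-3.142, 0.0, -0.398]
ft_force: [0.9, 0.5, -3.4]
finger_gap: 0.231
gripper_force: 40.0
```

>>> apply_moves(
  increments="0 0 0 0.3 0 0 0; 0 0 0 0.2 0 0 0; 0 0 0 0.15 0 0 0; 0 0 0 0 0 0 0; 0 0 0 0 0 0 0; 0 0 0 0 0 0 0",
)

```text
time: 12.25
eef_pos: [542.6, -336.4, 338.3]
tcp_rot: [-3.141, 0.001, -0.398]
ft_force: [0.6, 0.2, -3.0]
finger_gap: 0.232
gripper_force: 40.0
```

Run:
```python
from h import *
s=state(); print({k:np.round(s[k],3) for k in('eef_pos','tcp_rot','ft_force')})
im,d=snap('side')
u,v=proj('side',s['eef_pos']-[0,0,110])[0].astype(int)
cv2.imwrite('pics/lift1.png',cv2.convertScaleAbs(cv2.resize(im[v-60:v+80,u-70:u+70,::-1],(600,600),interpolation=2),alpha=1.4))
```

```text
{'eef_pos': array([ 542.628, -336.449,  338.297]), 'tcp_rot': array([-3.141e+00,  1.000e-03, -3.980e-01]), 'ft_force': array([ 0.562,  0.22 , -2.951])}
```

View pics/lift1.png

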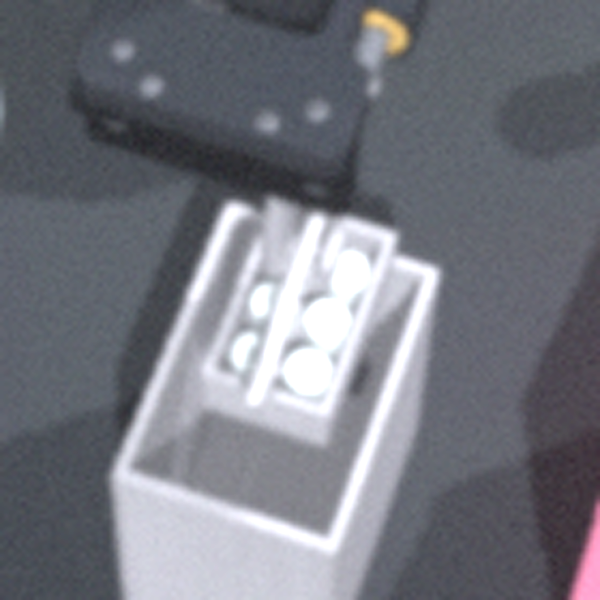

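The basket is out of the tank, hanging level on the hook with its caps and bottom at z of about 172. I carry it to the tray with gentle ramps, turning it to the tray's yaw.

>>> apply_moves(
  increments="0 -0.013 0.099 0 0 0 0.055; 0 -0.026 0.198 0 0 0 0.11; 0 -0.039 0.298 0 0 0 0.165; 0 -0.051 0.397 0 0 0 0.22; 0 -0.064 0.496 0 0 0 0.275; 0 -0.077 0.595 0 0 0 0.33; 0 -0.09 0.694 0 0 0 0.385; 0 -0.09 0.694 0 0 0 0.385",
)

```text
time: 13.3
eef_pos: [519.7, -160.6, 339.3]
tcp_rot: [-3.141, -0.001, -0.057]
ft_force: [-0.7, 0.8, -2.8]
finger_gap: 0.229
gripper_force: 40.0
```

>>> apply_moves(
  increments="0 -0.09 0.694 0 0 0 0.385; 0 -0.09 0.694 0 0 0 0.385; 0 -0.09 0.694 0 0 0 0.385; 0 -0.09 0.694 0 0 0 0.385; 0 -0.09 0.694 0 0 0 0.385; 0 -0.09 0.694 0 0 0 0.385; 0 -0.09 0.694 0 0 0 0.385; 0 -0.09 0.694 0 0 0 0.385",
)

```text
time: 14.3
eef_pos: [483.0, 116.6, 339.4]
tcp_rot: [3.142, -0.001, 0.481]
ft_force: [0.7, 0.0, -2.1]
finger_gap: 0.228
gripper_force: 40.0
```

>>> apply_moves(
  increments="0 -0.09 0.694 0 0 0 0.385; 0 -0.077 0.595 0 0 0 0.33; 0 -0.064 0.496 0 0 0 0.275; 0 -0.051 0.397 0 0 0 0.22; 0 -0.039 0.298 0 0 0 0.165; 0 -0.03 0.228 0 0 0 0.127; 0 -0.026 0.198 0 0 0 0.11; 0 -0.013 0.099 0 0 0 0.055",
)

```text
time: 15.3
eef_pos: [464.8, 265.2, 339.1]
tcp_rot: [3.141, 0.0, 0.768]
ft_force: [-0.5, -0.8, -2.6]
finger_gap: 0.23
gripper_force: 40.0
```

>>> apply_moves(
  increments="0 0 0 0 0 0 0; 0 0 0 0 0 0 0; 0 0 0 0 0 0 0; 0 0 0 0 0 0 0; 0 0 0 0 0 0 0; 0 0 0 0 0 0 0",
)

```text
time: 16.05
eef_pos: [464.8, 264.7, 339.2]
tcp_rot: [-3.142, -0.0, 0.767]
ft_force: [-0.4, -0.5, -2.0]
finger_gap: 0.228
gripper_force: 40.0
```

Run:
```python
from h import *
s=state(); e=s['eef_pos']; print({k:np.round(s[k],3) for k in('eef_pos','tcp_rot','ft_force')})
for n in('side','top'):
    im,d=snap(n); P=cloud(n,d); yaw=0.767; R=np.array([[np.cos(yaw),np.sin(yaw)],[-np.sin(yaw),np.cos(yaw)]])
    q=(P[...,:2]-e[:2])@R.T; z=P[...,2]
    m=(abs(q[...,0])<45)&(abs(q[...,1])<60)&(z>160)&(z<202); Q=np.dstack([q,z])[m]
    if len(Q): print(n,'basket rel',len(Q),np.percentile(Q,[2,50,98],axis=0).round(1).tolist())
    if n=='side':
        u,v=proj(n,e-[0,0,130])[0].astype(int); print(u,v)
        v0=max(v-70,0);u0=max(u-70,0)
        cv2.imwrite('pics/tray1.png',cv2.convertScaleAbs(cv2.resize(im[v0:v0+140,u0:u0+140,::-1],(600,600),interpolation=2),alpha=1.3))
```

```text
{'eef_pos': array([464.846, 264.743, 339.15 ]), 'tcp_rot': array([-3.142, -0.   ,  0.767]), 'ft_force': array([-0.442, -0.487, -1.97 ])}
side basket rel 728 [[-22.7, -38.3, 173.3], [-5.4, -2.7, 190.1], [21.9, 34.8, 199.1]]
272 112
top basket rel 698 [[-23.4, -35.3, 174.2], [-7.5, -4.2, 191.7], [19.9, 35.1, 200.1]]
```

View pics/tray1.png

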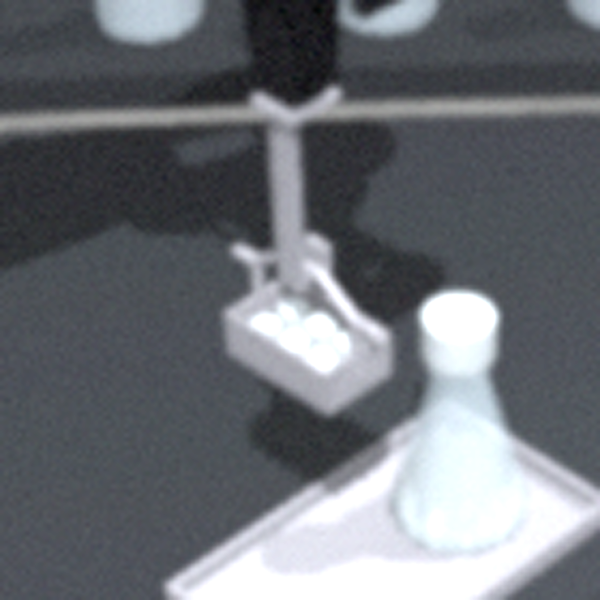

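The basket hangs level, centred under the tool and clear of the flask. I lower it over the free half, slowly at the end.

>>> apply_moves(
  increments="0 0 0 -0.2 0 0 0; 0 0 0 -0.4 0 0 0; 0 0 0 -0.5 0 0 0; 0 0 0 -0.5 0 0 0; 0 0 0 -0.5 0 0 0; 0 0 0 -0.5 0 0 0; 0 0 0 -0.3 0 0 0; 0 0 0 -0.2 0 0 0",
)

```text
time: 17.15
eef_pos: [464.3, 264.5, 182.6]
tcp_rot: [-3.141, 0.002, 0.767]
ft_force: [-0.1, -0.6, -2.6]
finger_gap: 0.23
gripper_force: 40.0
```

>>> apply_moves(
  increments="0 0 0 -0.1 0 0 0; 0 0 0 -0.06 0 0 0; 0 0 0 -0.04 0 0 0; 0 0 0 -0.04 0 0 0; 0 0 0 -0.04 0 0 0; 0 0 0 -0.04 0 0 0; 0 0 0 -0.04 0 0 0; 0 0 0 -0.04 0 0 0",
)

```text
time: 18.15
eef_pos: [464.9, 264.8, 164.2]
tcp_rot: [3.142, -0.0, 0.767]
ft_force: [-0.4, -0.8, -1.1]
finger_gap: 0.226
gripper_force: 40.0
```

>>> apply_moves(
  increments="0 0 0 -0.06 0 0 0; 0 0 0 -0.06 0 0 0; 0 0 0 -0.06 0 0 0; 0 0 0 0 0 0 0; 0 0 0 0 0 0 0",
)

```text
time: 18.77
eef_pos: [464.9, 264.8, 155.2]
tcp_rot: [3.142, -0.0, 0.767]
ft_force: [-0.5, 0.7, -1.8]
finger_gap: 0.228
gripper_force: 40.0
```

Run:
```python
from h import *
s=state(); e=s['eef_pos']; print({k:np.round(s[k],3) for k in('eef_pos','tcp_rot','ft_force')})
n='side'; im,d=snap(n); P=cloud(n,d); q=P[...,:2]-e[:2]; z=P[...,2]; c,si=np.cos(.767),np.sin(.767)
qx=q[...,0]*c+q[...,1]*si; qy=-q[...,0]*si+q[...,1]*c
for l,(a,b) in {'basket':(20,33),'bar':(58,72)}.items():
    m=(abs(qx)<40)&(abs(qy)<50)&(z>a)&(z<b); Q=np.c_[qx[m],qy[m],z[m]]
    print(l,len(Q),np.percentile(Q,[2,50,98],axis=0).round(1).tolist())
u,v=proj(n,e-[0,0,100])[0].astype(int); print(u,v)
v0=max(v-60,0);u0=max(u-60,0)
cv2.imwrite('pics/tray2.png',cv2.convertScaleAbs(cv2.resize(im[v0:v0+120,u0:u0+120,::-1],(600,600),interpolation=2),alpha=1.3))
```

```text
{'eef_pos': array([464.897, 264.818, 155.24 ]), 'tcp_rot': array([ 3.142, -0.   ,  0.767]), 'ft_force': array([-0.548,  0.669, -1.801])}
basket 313 [[-21.8, -38.6, 20.2], [-6.6, -5.8, 24.4], [22.4, 34.1, 30.9]]
bar 54 [[-9.9, -24.1, 58.6], [-1.3, -7.6, 64.3], [4.7, 18.6, 70.6]]
275 166
```

View pics/tray2.png

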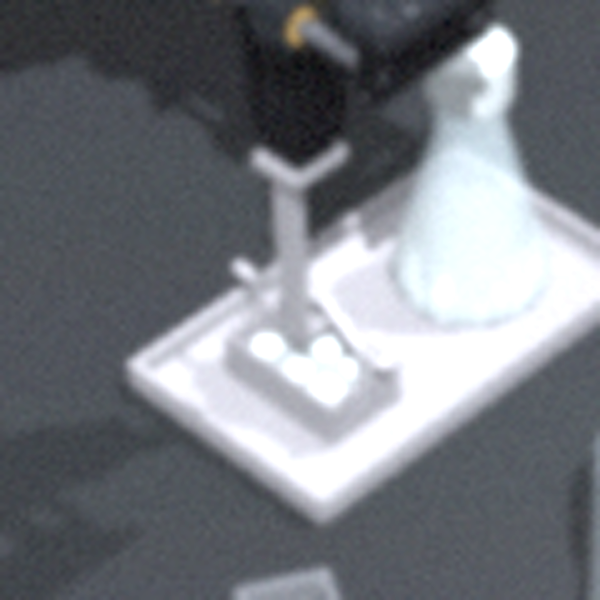

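The basket stands flat in the free half, and the bar is free of the hook floor. I lower 3 mm more, withdraw along the tray's -x, then rise.

>>> apply_moves(
  increments="0 0 0 -0.06 0 0 0; 0 -0.04 -0.039 0 0 0 0; 0 -0.08 -0.077 0 0 0 0; 0 -0.08 -0.077 0 0 0 0; 0 -0.08 -0.077 0 0 0 0; 0 -0.08 -0.077 0 0 0 0; 0 -0.02 -0.019 0 0 0 0; 0 0 0 0 0 0 0",
)

```text
time: 19.82
eef_pos: [445.8, 246.5, 152.3]
tcp_rot: [3.142, -0.0, 0.767]
ft_force: [-0.2, -0.4, -1.4]
finger_gap: 0.231
gripper_force: 40.0
```

>>> apply_moves(
  increments="0 0 0 0.05 0 0 0; 0 0 0 0.1 0 0 0; 0 0 0 0.2 0 0 0; 0 0 0 0.3 0 0 0; 0 0 0 0.4 0 0 0; 0 0 0 0.4 0 0 0; 0 0 0 0.4 0 0 0; 0 0 0 0.35 0 0 0",
)

```text
time: 20.82
eef_pos: [446.0, 246.6, 264.0]
tcp_rot: [3.141, -0.001, 0.767]
ft_force: [0.2, 0.7, -0.9]
finger_gap: 0.229
gripper_force: 40.0
```

Run:
```python
from h import *
s=state(); e=s['eef_pos']; print({k:np.round(s[k],3) for k in('eef_pos','tcp_rot','ft_force')})
o=np.array([464.9,264.8])
for n in('side','top'):
  im,d=snap(n); P=cloud(n,d); q=P[...,:2]-o; z=P[...,2]; c,si=np.cos(.767),np.sin(.767)
  qx=q[...,0]*c+q[...,1]*si; qy=-q[...,0]*si+q[...,1]*c
  for l,(a,b) in {'basket':(20,33),'bar':(61,72)}.items():
    m=(abs(qx)<30)&(abs(qy)<50)&(z>a)&(z<b); Q=np.c_[qx[m],qy[m],z[m]]
    if len(Q): print(n,l,len(Q),np.percentile(Q,[2,50,98],axis=0).round(1).tolist())
  # holder sleeve & rod position
  m=(np.hypot(P[...,0]-456,P[...,1]-77)<30)&(z>55)&(z<65); r=cv2.minAreaRect(onz(n,np.c_[np.nonzero(m)[1],np.nonzero(m)[0]],60)[:,:2].astype(np.float32)); print(n,'sleeve',m.sum(),r)
  m=(np.hypot(P[...,0]-456,P[...,1]-77)<70)&(z>5)&(z<12); r=cv2.minAreaRect(onz(n,np.c_[np.nonzero(m)[1],np.nonzero(m)[0]],8)[:,:2].astype(np.float32)); print(n,'foot',m.sum(),r)
```

```text
{'eef_pos': array([446.039, 246.574, 264.027]), 'tcp_rot': array([ 3.141e+00, -1.000e-03,  7.670e-01]), 'ft_force': array([ 0.241,  0.731, -0.889])}
side basket 380 [[-22.2, -39.1, 20.3], [-3.3, -1.0, 24.4], [23.2, 33.9, 30.7]]
side bar 41 [[-3.0, -22.8, 61.0], [-0.1, -1.7, 65.3], [4.0, 16.3, 68.8]]
side sleeve 152 ((459.15435791015625, 75.40093994140625), (40.68936538696289, 36.48814392089844), 14.18134880065918)
side foot 608 ((448.4673767089844, 71.917236328125), (111.61448669433594, 72.21602630615234), 13.968103408813477)
top basket 256 [[-23.6, -35.2, 20.3], [-10.1, -6.3, 25.4], [19.9, 36.2, 31.7]]
top bar 26 [[-3.8, -20.5, 62.4], [-1.6, -9.6, 65.9], [1.7, 0.5, 70.8]]
top sleeve 106 ((455.96820068359375, 78.3222885131836), (40.28700637817383, 31.8328857421875), 14.797944068908691)
top foot 874 ((456.8959655761719, 66.09564208984375), (131.4300079345703, 110.8982925415039), 9.061676025390625)
```

The basket stands where it was set down: bar top at about 67, rim at about 29, and no shift. Now the rod goes back over its holder, to the pose where I gripped it.

>>> apply_moves(
  increments="0 0.04 -0.5 0.1 0 0 -0.5; 0 0.041 -0.676 0.1 0 0 -0.629; 0 0.041 -0.676 0.1 0 0 -0.629; 0 0.041 -0.676 0 0 0 -0.629; 0 0.041 -0.602 0 0 0 -0.5; 0 0 -0.25 0 0 0 -0.259; 0 0 0 0 0 0 0; 0 0 0 0 0 0 0",
)

```text
time: 21.92
eef_pos: [455.9, 78.2, 276.9]
tcp_rot: [-3.141, 0.0, 0.219]
ft_force: [-0.2, -0.2, -2.0]
finger_gap: 0.231
gripper_force: 40.0
```

>>> apply_moves(
  increments="0 0 0 0 0 0 0; 0 0 0 0 0 0 0",
)

```text
time: 22.18
eef_pos: [456.0, 78.1, 277.1]
tcp_rot: [-3.141, 0.0, 0.219]
ft_force: [0.1, 0.7, -1.5]
finger_gap: 0.231
gripper_force: 40.0
```

Run:
```python
from h import *
E=[]
for i in range(4):
    im,d=read_camera('side'); s=state(); E.append(np.r_[s['eef_pos'],s['tcp_rot'][2]])
print(np.round(E,3).tolist(), np.mean(E,0).round(3))
```

```text
[[455.982, 77.99, 277.164, 0.219], [456.014, 77.871, 277.155, 0.218], [456.002, 77.767, 277.165, 0.218], [456.016, 77.689, 277.17, 0.218]] [4.56004e+02 7.78290e+01 2.77164e+02 2.18000e-01]
```

>>> apply_moves(
  increments="0 0 0 -0.4 0 0 0; 0 0 0 -0.5 0 0 0; 0 0 0 -0.5 0 0 0; 0 0 0 -0.4 0 0 0; 0 0 0 0 0 0 0; 0 0 0 -0.15 0 0 0; 0 0 0 -0.15 0 0 0; 0 0 0 -0.15 0 0 0",
)

```text
time: 23.38
eef_pos: [456.4, 77.5, 164.7]
tcp_rot: [3.141, -0.001, 0.218]
ft_force: [-0.6, 0.3, -1.9]
finger_gap: 0.226
gripper_force: 40.0
```

>>> apply_moves(
  increments="0 0 0 -0.15 0 0 0; 0 0 0 -0.15 0 0 0; 0 0 0 -0.15 0 0 0; 0 0 0 -0.15 0 0 0; 0 0 0 -0.1 0 0 0; 0 0 0 -0.06 0 0 0; 0 0 0 0 0 0 0; 0 0 0 0 0 0 0",
)

```text
time: 24.38
eef_pos: [456.2, 77.5, 127.0]
tcp_rot: [3.142, -0.001, 0.218]
ft_force: [0.5, 0.1, -1.5]
finger_gap: 0.229
gripper_force: 40.0
```

>>> apply_moves(
  increments="0 0 0 -0.06 0 0 0; 0 0 0 -0.04 0 0 0; 0 0 0 -0.02 0 0 0; 0 0 0 0 0 0 0; 0 0 0 0 0 0 0",
)

```text
time: 25.0
eef_pos: [456.1, 77.5, 121.1]
tcp_rot: [-3.142, 0.0, 0.218]
ft_force: [-2.3, -0.1, 3.6]
finger_gap: 0.229
gripper_force: 40.0
```

Contact of about 5 N at exactly the pick-up height means the rod is home. Release and retreat upward.

>>> apply_moves(
  increments="0.3 0 0 0 0 0 0; 0.6 0 0 0 0 0 0; 1 0 0 0 0 0 0; 1 0 0 0 0 0 0; 1 0 0 0 0 0 0; 1 0 0 0 0 0 0; 1 0 0 0 0 0 0; 1 0 0 0 0 0 0",
)

```text
time: 26.0
eef_pos: [456.0, 77.5, 120.6]
tcp_rot: [3.142, 0.0, 0.218]
ft_force: [-0.1, -0.0, 0.2]
finger_gap: 0.968
gripper_force: 0.0
```

>>> apply_moves(
  increments="1 0 0 0.1 0 0 0; 1 0 0 0.3 0 0 0; 1 0 0 0.5 0 0 0; 1 0 0 0.6 0 0 0; 1 0 0 0.6 0 0 0; 1 0 0 0.6 0 0 0; 1 -0.4 -0.8 0 0 0 0; 1 -0.4 -0.8 0 0 0 0",
)

```text
time: 27.0
eef_pos: [416.0, -3.1, 257.7]
tcp_rot: [3.14, -0.003, 0.219]
ft_force: [0.8, -0.5, 0.3]
finger_gap: 0.997
gripper_force: 0.0
```

>>> apply_moves(
  increments="1 -0.4 -0.8 0 0 0 0; 1 -0.4 -0.8 0 0 0 0; 1 -0.4 -0.8 0 0 0 0; 1 -0.4 -0.8 0 0 0 0; 1 0 -0.8 0 0 0 0; 1 0 0 0 0 0 0; 1 0 0 0 0 0 0",
)

```text
time: 27.88
eef_pos: [336.1, -202.3, 256.4]
tcp_rot: [3.141, -0.001, 0.217]
ft_force: [-0.9, -0.3, 0.6]
finger_gap: 1.003
gripper_force: 0.0
```

Run:
```python
from h import *
s=state(); print({k:np.round(s[k],3) for k in('time','eef_pos','ft_force','finger_gap')})
ims=[]
for n in('top','side'):
    im,d=snap(n); P=cloud(n,d); m=(np.hypot(P[...,0]-456,P[...,1]-77)<30)&(P[...,2]>155)&(P[...,2]<175)
    v,u=np.nonzero(m); q=onz(n,np.c_[u,v],164)[:,:2].astype(np.float32); r=cv2.minAreaRect(q)
    print(n,m.sum(),r,np.median(P[m],0).round(1)); ims.append(im[...,::-1])
o=np.hstack([cv2.resize(ims[0][150:330,120:520][:, :],(800,360))[:300,:],]) 
o2=cv2.resize(ims[1][90:470,200:480],(400,543))
t=cv2.resize(ims[0][180:330,130:330],(400,300)); t2=cv2.resize(ims[0][180:280,330:520],(400,211))
L=np.vstack([t,t2,np.zeros((32,400,3),np.uint8)]); cv2.imwrite('pics/final.png',cv2.convertScaleAbs(np.hstack([L,o2]),alpha=1.3))
```

```text
{'time': np.float64(27.875), 'eef_pos': array([ 336.117, -202.261,  256.394]), 'ft_force': array([-0.868, -0.321,  0.574]), 'finger_gap': np.float64(1.003)}
top 123 ((455.20904541015625, 77.56642150878906), (22.478290557861328, 21.939298629760742), 12.145075798034668) [455.5  77.9 164.3]
side 131 ((458.5736999511719, 72.83529663085938), (22.442352294921875, 31.430423736572266), 10.496719360351562) [458.5  74.3 162.6]
```

View pics/final.png

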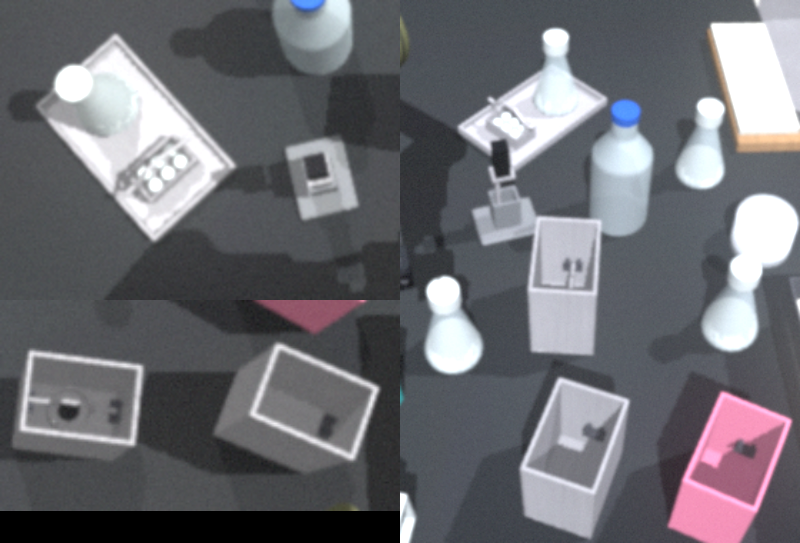

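The basket is upright in the free half of the tray and tank_a is empty. The round basket is still hanging. The rod is upright in its holder, with its top back at z 164. The flasks and bottle stand in place, and the arm is clear.

```bash
python3 -c "from cell import *; print(job_done())"
```

```text
the job is handed in; nothing more can be done
None
```

The job is handed in at about 28 s: the rectangular basket stands upright on the tray's free half, the rod is back home in its holder, and the final pictures show the round basket, flasks and bottle still in place.

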